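# Clear and face up the trowel carton

## Robot

A 6-joint arm with a two-finger parallel gripper is mounted at the origin on the work surface. World frame = base frame: x ahead of the robot, y to its left, z up, the work surface at z = 0. Lengths are in mm, angles in degrees, forces in N, time in s.
With the tool pointing down it reaches from about 300 to 850 mm from the base axis. Payload 4.2 kg.
Tool frame: the origin (TCP) lies at the very end of the fingers, on their centre line; the grasp point (between the pads) lies 19 mm behind it (env.grasp_offset is the distance from the TCP to the grasp point, in mm); z points along the fingers, y is the line along which they close (so a half turn about z gives the same grasp; the last joint's range is limited). The gripper opens to 91 mm and grips with 3 to 60 N. Pads are 32 mm wide; open, the fingers measure 118 mm over their backs; the gripper's body (76 mm by 178 mm) begins 60 mm behind the grasp point.
Start: joints at [-78.438, 18.312, 89.639, -0, 72.044, -1.146], TCP at [126.494, -560.93, 213.976] pointing down, gripper open.
Joint ranges: [-177.97, 177.97], [-48.28, 115.42], [12.27, 149.76], [-77.06, 257.06], [2.81, 150.46], [-146.56, 146.56]. Speed limits (degrees/s): [147.25, 147.25, 180, 180, 180, 180].

## Interface

Orientations are given as [roll, pitch, yaw] about the fixed x, y, z axes, in that order (R = Rz(yaw) Ry(pitch) Rx(roll)).
In Python, from workcell import env gives the robot as it stands. The module is installed in compiled form; this text tells all that it offers.
- The arm moves only by the tool send_rows, never from a script. Its argument "motion" is a list of rows, each an object of numbers: "tx", "ty", "tz": the shift along the tool's x, y, z in units of 500 mm (1.0 is 500 mm); "rx", "ry", "rz": the turn, a rotation vector about the tool's x, y, z in units of 30 degrees (1.0 is 30 degrees); "gripper": the closure, from -1 (fully open) to 1 (shut). In form: [{"tx": .., "ty": .., "tz": .., "rx": .., "ry": .., "rz": .., "gripper": ..}, ...]. A call has 1 to 12 rows; each row shifts and turns the commanded pose from where the row before left it, along the tool's axes as they then stand; what a row does not reach is not made up. A row lasts 1/8 s, in which the tool goes at most 62.5 mm and 10.7 degrees, less where a joint would pass 70% of its speed; a pose out of reach is approached as far as the arm can. A call with a number of a shift or a turn outside -1 to 1 is refused whole. A call with a gripper value outside its range is refused whole. The fingers move at their own pace and stop on an object; "grip_force" is the grip in N (left out, the last holds). Time passes only in rows, so rows that do not move let the fingers close. It gives the time, the measured TCP pose, the force, the opening and the grip force at its end, in the units of the state.
- env.state(): the state, without advancing time (a new reading comes with each control period).
- env.grab_frame(name): name is "scene" or "top"; returns a dict with "frame" (480x640x3 uint8, red, green, blue), "vertical_fov" (degrees; the focal length in pixels is half the picture's height over the tangent of half this angle, whatever the lens; pixels are square), "cx", "cy" (the principal point, pixels), "rvec" (rotation vector, rad) and "tvec" (3), from world to camera coordinates, as OpenCV has them. Camera axes: x right, y down, z forward; pixel columns grow to the right and rows downward; lengths in mm; the calibration is good to about 2 mm. A picture is of the moment at which its call begins. There is no depth.
- env.job_done(): hands the job in; it is judged then, once.
The state is a dict: "time_s": time; "qpos": joint angles; "qvel": joint speeds; "effort": joint torques, N m; "ee_pos": TCP position; "ee_rot": TCP orientation; "force": force on the tool from outside, world axes, zero at the start; "torque": the same for the moment, N m; "gripper_width": finger opening in mm; "gripper_force": force on a finger pad.
Only numpy, scipy, OpenCV 4.12 (cv2) and the standard library are available. Lean on these libraries where they do the work, as an engineer would, in place of code of your own. Each camera call takes 0.05 s, during which the arm holds its last target. There are 200 camera calls.

## Task

Face up the display shelf: holding the small plasterer's float by its handle, sweep the three loose pipe fittings off the left end of the shelf into the tub without touching them with the fingers, then lay the float flat on the rear half of the shelf again. Then walk the heavy open-ended carton of trowels forward in alternate pushes on its two rear corners, never slewing it far round and never pushing on the trowel handles, until its front is flush and square with the shelf's front edge. Leave the closed carton, the tin and the paintbrush where they are.

Things in the scene. Friction and masses are not known exactly. Their poses are not given: they have to be found in the camera images.
- shelf: Low white steel display shelf fixed on the counter: 330 mm deep (x), 600 mm wide (y), flat top 120 mm up, no lip. Origin at the centre of its underside; x points away from the robot to its front edge at x = +165 mm, y to its left end at y = +300 mm. It may stand turned by a few degrees.
- shelf_edge (a point): Middle of the shelf's front top edge (165 mm ahead of the shelf's origin, 120 mm up), with the shelf's axes.
- carton: Heavy cardboard carton of trowels on the shelf, 2.7 to 3.7 kg, 123 to 145 mm short of the front edge, up to 7 degrees askew. 120 mm deep (x, to its front), 200 mm wide (y), 90 mm high. Origin at the centre of its underside. Its rear end, towards the robot, is open over the middle 108 mm, where trowel handles stick out. It must not slew more than 25 degrees off the shelf's axes.
- trowels: The wooden trowel handles that stick 47 mm out of the middle of the carton's rear end (two rows of three, within 44 mm either side of the middle, 16 to 74 mm above the shelf). Part of the carton: same origin and axes as the carton. Nothing may push on them.
- carton_front_left (a point): Lower front left corner of the trowel carton (its x +60, y +100 mm).
- carton_front_right (a point): Lower front right corner of the trowel carton (its x +60, y -100 mm).
- carton_rear_left (a point): Lower rear left corner of the trowel carton (its x -60, y +100 mm). A stiff rear panel 46 mm wide runs up from here the full height: the place to push, best 70 to 85 mm from the carton's middle and 35 to 60 mm above the shelf, with some 6 to 18 N.
- carton_rear_right (a point): Lower rear right corner of the trowel carton (its x -60, y -100 mm), with the same panel. Pushed at one corner, the carton turns about a point some 60 mm to the other side of its middle: the pushed corner goes forward, the other back a little.
- float: Small pale yellow plasterer's float (0.25 kg) lying flat at the rear left of the shelf: a plate 150 mm long (x), 90 mm wide (y), 20 mm thick, with an arched handle along its x over the plate. Origin at the centre of its underside.
- float_grip (a point): Middle of the float's handle, a straight round bar 25 mm thick along the float's x, 68 mm long, its axis 60 mm above the float's underside; 27 mm of free room between bar and plate. Pinch it across the float's y.
- elbow1: Loose grey plastic pipe elbow (60 g), 62 x 62 mm, 38 mm thick, lying flat on the shelf ahead of or beside the carton's path, 51 to 85 mm from the front edge and 15 to 217 mm left of the shelf's middle. Origin on its underside, centre of its outline.
- elbow2: Second loose elbow, the same as elbow1.
- tee: Loose grey plastic pipe tee (80 g), 80 x 62 mm, 38 mm thick, lying on the shelf among the elbows. Origin on its underside, near the centre of its outline.
- tub: Open grey plastic tub on the counter, one side tucked 30 mm in under the shelf's overhanging left end: 240 mm (x) by 170 mm (y), 90 mm high, so that its rim is 30 mm below the shelf's top; walls and floor 4 mm. Origin at the centre of its underside.
- closed_carton: Bystander: closed cardboard carton 120 x 120 mm, 75 mm high, standing flush with the front edge near the shelf's right end. Origin at the centre of its underside.
- tin: Bystander: round tin 84 mm across, 85 mm high, at the rear right of the shelf. Origin at the centre of its underside.
- paintbrush: Bystander: flat paintbrush lying on the counter behind the tub, to the left of the shelf.
Mind the look-alikes: they are no part of the job. Leave any green or turquoise look-alike of the elbow2 alone.

How it is judged (in metres and radians):
On the way, in this order (a step that is already met when the one before it is completed fails the run):
1. the three fittings have been swept into the tub (x of elbow1 in the frame of tub between -0.116 and 0.116 m and y of elbow1 in the frame of tub between -0.081 and 0.081 m and z of each of elbow1, elbow2, tee in the frame of tub below 0.09 m and x of elbow2 in the frame of tub between -0.116 and 0.116 m and y of elbow2 in the frame of tub between -0.081 and 0.081 m and x of tee in the frame of tub between -0.116 and 0.116 m and y of tee in the frame of tub between -0.081 and 0.081 m), for 0.2 s.
2. the float lies flat on the rear half of the shelf, let go (angle between float's own z axis and vertical below 0.09 rad and z of float in the frame of shelf between 0.115 and 0.125 m and x of float in the frame of shelf below 0.01 m and contact force between the fingers and float below 0.1 N), for 0.2 s.
At the end, for the whole second after the job is handed in: All three fittings lie in the tub; the float lies flat on the shelf's rear half; the trowel carton stands upright on the shelf, both lower front corners within 8 mm of the front edge; carton and float at rest (all of step 1 and all of step 2 and x of carton_front_left in the frame of shelf between 0.157 and 0.173 m and x of carton_front_right in the frame of shelf between 0.157 and 0.173 m and z of carton in the frame of shelf between 0.115 and 0.126 m and angle between carton's own z axis and vertical below 0.05 rad and linear speed of each of carton, float below 0.01 m/s); the robot touches nothing.
It fails at once if the fingers touch a fitting (contact force between the fingers and elbow1 above 0.5 N or contact force between the fingers and elbow2 above 0.5 N or contact force between the fingers and tee above 0.5 N).
It fails at once if something pushes on the trowel handles (contact force between trowels and anything else above 5 N).
It fails at once if the trowel carton slews more than 25 degrees from the shelf's axes or is tipped (angle between the x axis of carton and the x axis of shelf, either way round above 0.436 rad or angle between carton's own z axis and vertical above 0.15 rad).
It fails at once if the closed carton, the tin or the paintbrush is moved more than 12 mm (distance of any of closed_carton, tin, paintbrush from where it was at the start of the episode above 0.012 m).
It also fails if it takes over 72 s, if anything falls off the work surface, if the arm or the gripper's body presses on something with over 40 N, if the wrist force passes 120 N, or if a joint passes its speed limit or range.

## Working session

There is one attempt and no reset: what is moved stays moved. The work goes in short steps, Python scripts to look and compute and a tool call to move; the robot and the scene stay as the last step left them, time stands still between calls to the robot, and variables do not carry over. Pictures are saved under pics/ and viewed, at most 10 in all, crops included, and the job is handed in when it is done.

Besides the shell and the picture viewer there is one more tool, called after "Call:" by a JSON object that holds its "name" and its "arguments", one argument or row to a line. send_rows: Moves the arm, as the interface text tells. Shifts and turns lie within -1 to 1; 1 stands for 500 mm of shift or 30 degrees of turn. Its arguments: {"type":"object","properties":{"motion":{"type":"array"},"grip_force":{"type":"number"}},"required":["motion"]}

```bash
mkdir -p pics; cat > h.py <<'E'
import numpy as np, cv2
from workcell import env
from scipy.spatial.transform import Rotation as R
def cam(name):
    f=env.grab_frame(name); f['F']=240/np.tan(np.radians(f['vertical_fov'])/2)
    f['Rm']=cv2.Rodrigues(np.array(f['rvec'],float))[0]; f['t']=np.array(f['tvec'],float).ravel(); return f
def px2w(f,u,v,z):
    d=f['Rm'].T@np.array([(u-f['cx'])/f['F'],(v-f['cy'])/f['F'],1]); c=-f['Rm'].T@f['t']
    return c+d*(z-c[2])/d[2]
def w2px(f,p):
    q=f['Rm']@np.array(p,float)+f['t']; return f['F']*q[0]/q[2]+f['cx'],f['F']*q[1]/q[2]+f['cy']
def save(f,n): cv2.imwrite('pics/'+n,cv2.cvtColor(f['frame'],cv2.COLOR_RGB2BGR))
E
python3 - <<'E'
from h import *
for n in('scene','top'):
    f=cam(n); save(f,n+'0.png'); print(n,f['F'],f['cx'],f['cy'],-f['Rm'].T@f['t'],f['Rm'][2],[k for k in f])
print(env.state())
E
```

```text
scene 457.9592412272461 310.2827071505568 243.86997458590594 [1371.96511741  -66.69888903  742.86786301] [-0.78858121  0.09318058 -0.6078298 ] ['frame', 'vertical_fov', 'cx', 'cy', 'rvec', 'tvec', 'F', 'Rm', 't']
top 580.9726351776942 320.3311154186387 235.9572845317165 [ 472.01452058   37.26684611 1597.21651689] [ 0.06908747 -0.00307288 -0.99760587] ['frame', 'vertical_fov', 'cx', 'cy', 'rvec', 'tvec', 'F', 'Rm', 't']
{'time_s': 0.1, 'qpos': array([-7.84348439e+01,  1.83489483e+01,  8.96986339e+01,  1.83263217e-04,
        7.20423387e+01, -1.14468062e+00]), 'qvel': array([-0.13864384, -0.07548514, -0.10490974,  0.06638973, -0.09086155,
        0.06831144]), 'effort': array([-1.29004843e-04, -4.13333166e+01, -2.32510847e+01,  7.28520867e-02,
        4.22398467e-02, -6.35377592e-05]), 'ee_pos': array([ 126.43453453, -560.48156371,  213.19991163]), 'ee_rot': array([-1.79910101e+02, -1.97057135e-03,  1.27097786e+01]), 'force': array([0.23128474, 0.61761638, 0.23508294]), 'torque': array([0.0004742 , 0.03323177, 0.02290453]), 'gripper_force': 0.0, 'gripper_width': 91.5720288341095}
```

View pics/scene0.png

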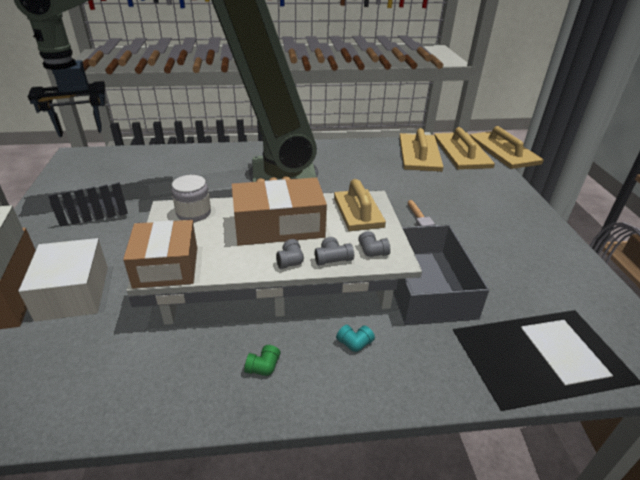

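View pics/top0.png

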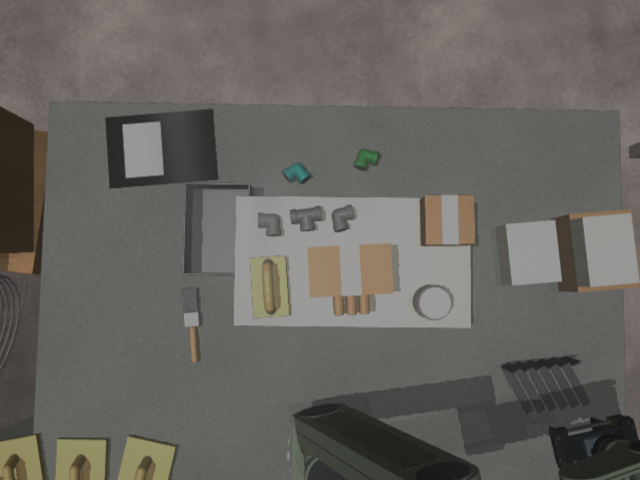

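The top view shows these possible mix-ups:

- **Floats:** the wanted one is on the shelf at (270,287). Look-alikes lie off the shelf at (20,465), (80,470) and (145,470).
- **Fittings:** the grey ones on the shelf are elbows at (270,222) and (343,217), with the tee at (307,217). The turquoise (296,172) and green (367,158) elbows are decoys.

I choose the pieces on the shelf. The crop below checks them.

```bash
cat > m.py <<'E'
from h import *
def rect(f,mask,z,name,box,mina=150):
    m=np.zeros(mask.shape,np.uint8); x0,y0,x1,y1=box; m[y0:y1,x0:x1]=mask[y0:y1,x0:x1]
    m=cv2.morphologyEx(m,cv2.MORPH_OPEN,np.ones((3,3),np.uint8))
    for c in sorted(cv2.findContours(m,cv2.RETR_EXTERNAL,cv2.CHAIN_APPROX_NONE)[0],key=cv2.contourArea,reverse=True):
        if cv2.contourArea(c)<mina: break
        w=np.array([px2w(f,u,v,z)[:2] for u,v in c[:,0]],np.float32)
        r=cv2.minAreaRect(w); print(name,'c',np.round(r[0],1),'s',np.round(r[1],1),'a',round(r[2],2),'x',w[:,0].min().round(),w[:,0].max().round(),'y',w[:,1].min().round(),w[:,1].max().round())
E
python3 - <<'E'
from m import *
f=cam('top'); h=cv2.cvtColor(f['frame'],cv2.COLOR_RGB2HSV); H,S,V=[h[...,i].astype(int) for i in range(3)]
box=(180,185,480,335)
for p in [(240,300),(260,260),(268,285),(320,260),(350,270),(307,217),(270,222),(215,230),(460,220)]: print(p,h[p[1],p[0]])
rect(f,((S<40)&(V>140)).astype(np.uint8),120,'shelf',box)
rect(f,((H>5)&(H<18)&(S>60)&(V>150)).astype(np.uint8),210,'cart',(300,235,400,300))
rect(f,((H>18)&(H<32)&(S>50)&(V>120)).astype(np.uint8),140,'float',(240,245,300,325))
rect(f,((S<45)&(V<130)).astype(np.uint8),139,'fit',(240,200,380,240),60)
cv2.imwrite('pics/crop0.png',cv2.resize(cv2.cvtColor(f['frame'][180:335,175:480],cv2.COLOR_RGB2BGR),None,fx=2.6,fy=2.6,interpolation=cv2.INTER_CUBIC))
E
```

```text
(240, 300) [  0   2 152]
(260, 260) [ 29  57 151]
(268, 285) [ 23  80 150]
(320, 260) [ 16  81 152]
(350, 270) [ 15   3 155]
(307, 217) [  0   0 104]
(270, 222) [ 30   2 106]
(215, 230) [ 60   2 119]
(460, 220) [ 14  94 144]
shelf c [511.3 -49.5] s [326.6 598.4] a 0.2 x 347.0 675.0 y -349.0 250.0
shelf c [ 622.8 -297.3] s [123.6  42. ] a 1.39 x 561.0 685.0 y -319.0 -275.0
cart c [ 492. -100.] s [118.1  72.7] a 3.74 x 434.0 551.0 y -137.0 -62.0
cart c [484.2  22.5] s [117.1  74.6] a 4.61 x 425.0 545.0 y -16.0 62.0
float c [443.3 178.9] s [146.7  48.7] a 4.81 x 371.0 515.0 y 153.0 208.0
float c [447.3 131.9] s [146.7  35.2] a 5.24 x 374.0 521.0 y 110.0 156.0
fit c [615.5  64.7] s [61.  89.7] a 7.74 x 585.0 649.0 y 22.0 110.0
fit c [601.4 157.5] s [60.7 65.8] a 0.85 x 571.0 631.0 y 124.0 191.0
fit c [618.9 -25.5] s [60.  69.5] a 20.59 x 584.0 655.0 y -57.0 7.0
```

View pics/crop0.png

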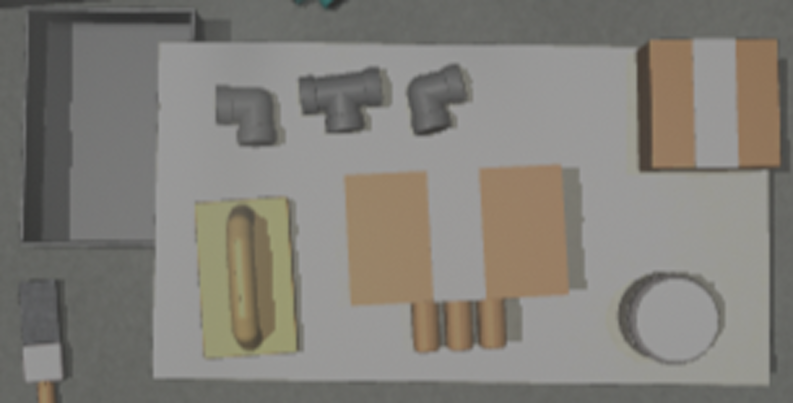

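The crop confirms the choice: the pale yellow float on the shelf has its handle at about crop (243,278), the three grey fittings lie in a row ahead of the carton, and the tub is at the left. One more refinement, then I move.

```bash
python3 - <<'E'
from m import *
f=cam('top'); h=cv2.cvtColor(f['frame'],cv2.COLOR_RGB2HSV); H,S,V=[h[...,i].astype(int) for i in range(3)]
rect(f,((H<26)&(S>60)&(V>100)).astype(np.uint8),185,'handle',(245,250,295,322),60)
rect(f,((H>10)&(H<40)&(S>40)).astype(np.uint8),140,'floatall',(240,245,300,325))
g=cv2.GaussianBlur(cv2.cvtColor(f['frame'],cv2.COLOR_RGB2GRAY),(3,3),0).astype(float)
def edge(us,v0,v1,z,vert=True):
    pts=[]
    for u in us:
        col=g[v0:v1,u] if vert else g[u,v0:v1]
        k=v0+np.argmax(np.abs(np.diff(col)))+.5
        pts.append(px2w(f,*( (u,k) if vert else (k,u)),z)[:2])
    return np.array(pts)
for n,p in [('front',edge(range(256,410,4),188,204,120)),('rear',edge(range(245,465,4),320,334,120))]:
    a=np.polyfit(p[:,1],p[:,0],1); r=p[:,0]-np.polyval(a,p[:,1]); k=abs(r)<2; a=np.polyfit(p[k,1],p[k,0],1); print(n,'yaw',-np.degrees(a[0]),'x at y=-50',np.polyval(a,-50),k.sum(),'of',len(k))
p=edge(range(205,240,3),228,242,120,False); print('left y',np.median(p[:,1]))
p=edge(range(275,320,3),228,242,120,False); print('left y',np.median(p[:,1]))
for u,v in [(186,185),(250,186),(184,274)]: print('tub',px2w(f,u,v,90))
for p,z in [((421,196),195),((421,245),195),((434,302),205)]: print('by',px2w(f,*p,z))
E
```

```text
handle c [444.9 150.9] s [116.5  41.7] a 4.13 x 386.0 502.0 y 128.0 173.0
floatall c [445.2 158.5] s [148.   90.4] a 4.88 x 368.0 521.0 y 108.0 208.0
front yaw 0.13620599965746402 x at y=-50 676.629110487935 39 of 39
rear yaw 0.232976752558934 x at y=-50 346.9861504176184 54 of 55
left y 249.77981818329755
left y 249.36432122210778
tub [704.74106248 385.6430262   90.        ]
tub [704.62038883 218.39287542  90.        ]
tub [472.60068406 383.76526268  90.        ]
by [ 670.1435517  -210.51791303  195.        ]
by [ 550.77817199 -210.80824134  195.        ]
by [ 414.52270228 -240.39736026  205.        ]
```

Call:
{"name": "send_rows", "arguments": {
  "motion": [
    {"tz": -0.12,"rz": 0.257},
    {"tz": -0.04,"tx": 0.08,"ty": -0.08},
    {"tx": 0.08,"ty": -0.08},
    {"tx": 0.08,"ty": -0.08},
    {"tx": 0.06,"ty": -0.1},
    {"tx": 0.06,"ty": -0.1},
    {"tx": 0.06,"ty": -0.1}
  ]
}}

```text
invalid input at $.motion[0]: expected keys tx, ty, tz, rx, ry, rz, gripper
```

Call:
{"name": "send_rows", "arguments": {
  "motion": [
    {"tx": 0,"ty": 0,"tz": -0.11,"rx": 0,"ry": 0,"rz": 0.26,"gripper": -1},
    {"tx": 0.054,"ty": -0.098,"tz": 0,"rx": 0,"ry": 0,"rz": 0,"gripper": -1},
    {"tx": 0.054,"ty": -0.098,"tz": 0,"rx": 0,"ry": 0,"rz": 0,"gripper": -1},
    {"tx": 0.054,"ty": -0.098,"tz": 0,"rx": 0,"ry": 0,"rz": 0,"gripper": -1},
    {"tx": 0.054,"ty": -0.098,"tz": 0,"rx": 0,"ry": 0,"rz": 0,"gripper": -1},
    {"tx": 0.054,"ty": -0.098,"tz": 0,"rx": 0,"ry": 0,"rz": 0,"gripper": -1},
    {"tx": 0.054,"ty": -0.098,"tz": 0,"rx": 0,"ry": 0,"rz": 0,"gripper": -1},
    {"tx": 0.054,"ty": -0.098,"tz": 0,"rx": 0,"ry": 0,"rz": 0,"gripper": -1},
    {"tx": 0.054,"ty": -0.098,"tz": 0,"rx": 0,"ry": 0,"rz": 0,"gripper": -1},
    {"tx": 0.054,"ty": -0.098,"tz": 0,"rx": 0,"ry": 0,"rz": 0,"gripper": -1},
    {"tx": 0.054,"ty": -0.098,"tz": 0,"rx": 0,"ry": 0,"rz": 0,"gripper": -1},
    {"tx": 0.054,"ty": -0.098,"tz": 0,"rx": 0,"ry": 0,"rz": 0,"gripper": -1}
  ]
}}

```text
time_s: 1.7
ee_pos: [376.6, 3.3, 269.1]
ee_rot: [180.0, -0.0, 4.9]
force: [1.4, -1.2, -0.3]
gripper_width: 91.3
gripper_force: 0.0
```

Call:
{"name": "send_rows", "arguments": {
  "motion": [
    {"tx": 0.0545,"ty": -0.0995,"tz": 0,"rx": 0,"ry": 0,"rz": 0,"gripper": -1},
    {"tx": 0.0545,"ty": -0.0995,"tz": 0,"rx": 0,"ry": 0,"rz": 0,"gripper": -1},
    {"tx": 0.0545,"ty": -0.0995,"tz": 0.0,"rx": 0,"ry": 0,"rz": 0,"gripper": -1},
    {"tx": 0,"ty": 0,"tz": 0.11,"rx": 0,"ry": 0,"rz": 0,"gripper": -1},
    {"tx": 0,"ty": 0,"tz": 0.104,"rx": 0,"ry": 0,"rz": 0,"gripper": -1},
    {"tx": 0,"ty": 0,"tz": 0,"rx": 0,"ry": 0,"rz": 0,"gripper": -1}
  ]
}}

```text
time_s: 2.45
ee_pos: [442.0, 156.4, 158.8]
ee_rot: [179.9, 0.5, 4.9]
force: [0.2, -0.3, -0.7]
gripper_width: 91.1
gripper_force: 0.0
```

Call:
{"name": "send_rows", "arguments": {
  "motion": [
    {"tx": 0,"ty": 0,"tz": -0.006,"rx": 0,"ry": 0,"rz": 0,"gripper": 1},
    {"tx": 0,"ty": 0,"tz": 0,"rx": 0,"ry": 0,"rz": 0,"gripper": 1},
    {"tx": 0,"ty": 0,"tz": 0,"rx": 0,"ry": 0,"rz": 0,"gripper": 1},
    {"tx": 0,"ty": 0,"tz": 0,"rx": 0,"ry": 0,"rz": 0,"gripper": 1},
    {"tx": 0,"ty": 0,"tz": 0,"rx": 0,"ry": 0,"rz": 0,"gripper": 1},
    {"tx": 0,"ty": 0,"tz": 0,"rx": 0,"ry": 0,"rz": 0,"gripper": 1},
    {"tx": 0,"ty": 0,"tz": 0,"rx": 0,"ry": 0,"rz": 0,"gripper": 1}
  ],
  "grip_force": 45
}}

```text
time_s: 3.32
ee_pos: [445.0, 157.5, 164.9]
ee_rot: [-180.0, 0.0, 4.9]
force: [-0.4, -0.5, 0.6]
gripper_width: 24.1
gripper_force: 44.5
```

Call:
{"name": "send_rows", "arguments": {
  "motion": [
    {"tx": 0,"ty": 0,"tz": -0.05,"rx": 0,"ry": 0,"rz": 0,"gripper": 1},
    {"tx": 0,"ty": 0,"tz": -0.09,"rx": 0,"ry": 0,"rz": 0,"gripper": 1},
    {"tx": 0,"ty": 0,"tz": -0.09,"rx": 0,"ry": 0,"rz": 0,"gripper": 1},
    {"tx": 0.034,"ty": 0.06,"tz": 0,"rx": 0,"ry": 0,"rz": 0,"gripper": 1},
    {"tx": 0.051,"ty": 0.09,"tz": 0,"rx": 0,"ry": 0,"rz": 0,"gripper": 1},
    {"tx": 0.051,"ty": 0.09,"tz": 0,"rx": 0,"ry": 0,"rz": 0,"gripper": 1},
    {"tx": 0.051,"ty": 0.09,"tz": 0,"rx": 0,"ry": 0,"rz": 0,"gripper": 1},
    {"tx": 0.051,"ty": 0.09,"tz": 0,"rx": 0,"ry": 0,"rz": 0,"gripper": 1},
    {"tx": 0.051,"ty": 0.09,"tz": 0,"rx": 0,"ry": 0,"rz": 0,"gripper": 1},
    {"tx": 0.051,"ty": 0.085,"tz": 0,"rx": 0,"ry": 0,"rz": 0,"gripper": 1},
    {"tx": 0,"ty": 0,"tz": 0,"rx": 0,"ry": 0,"rz": 0,"gripper": 1},
    {"tx": 0,"ty": 0,"tz": 0,"rx": 0,"ry": 0,"rz": 0,"gripper": 1}
  ]
}}

```text
time_s: 4.82
ee_pos: [639.2, -124.3, 278.8]
ee_rot: [-179.9, 0.1, 4.9]
force: [0.2, 0.4, -2.0]
gripper_width: 24.1
gripper_force: 45.0
```

```bash
python3 - <<'E'
from m import *
f=cam('top'); save(f,'t1.png')
f=cam('scene'); save(f,'s1.png'); s=env.state(); print(s['ee_pos'],s['ee_rot'],s['gripper_width'],s['gripper_force'],s['qpos'])
import cv2
a=cv2.imread('pics/t1.png')[170:345,170:490]; b=cv2.imread('pics/s1.png')[130:330,100:500]
a=cv2.resize(a,(600,328)); b=cv2.resize(b,(600,300)); cv2.imwrite('pics/v1.png',np.vstack([a,b])[:600])
E
```

```text
[ 639.13991359 -123.58307934  279.8455356 ] [-1.79973092e+02  4.88108681e-02  4.97024722e+00] 24.67371984589197 44.99944031238556 [-1.19617389e+01  2.37906219e+01  7.18834149e+01  1.15821097e-02
  8.43804950e+01  7.30668858e+01]
```

View pics/v1.png

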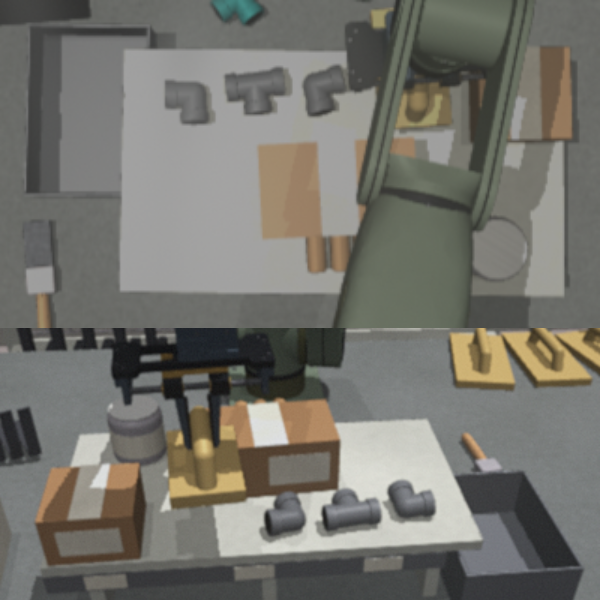

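The float is level and held upright at v1 (205,460), to the right of the right-hand elbow (288,515). The space below it is clear, so I lower it.

Call:
{"name": "send_rows", "arguments": {
  "motion": [
    {"tx": 0,"ty": 0,"tz": 0.09,"rx": 0,"ry": 0,"rz": 0,"gripper": 1},
    {"tx": 0,"ty": 0,"tz": 0.09,"rx": 0,"ry": 0,"rz": 0,"gripper": 1},
    {"tx": 0,"ty": 0,"tz": 0.034,"rx": 0,"ry": 0,"rz": 0,"gripper": 1},
    {"tx": 0,"ty": 0,"tz": 0.01,"rx": 0,"ry": 0,"rz": 0,"gripper": 1},
    {"tx": 0,"ty": 0,"tz": 0,"rx": 0,"ry": 0,"rz": 0,"gripper": 1},
    {"tx": 0,"ty": 0,"tz": 0,"rx": 0,"ry": 0,"rz": 0,"gripper": 1}
  ]
}}

```text
time_s: 5.68
ee_pos: [640.8, -124.8, 169.9]
ee_rot: [179.9, -0.2, 4.9]
force: [-0.2, -0.8, -3.4]
gripper_width: 23.9
gripper_force: 45.0
```

Call:
{"name": "send_rows", "arguments": {
  "motion": [
    {"tx": 0.001,"ty": -0.02,"tz": 0.003,"rx": 0,"ry": 0,"rz": 0,"gripper": 1},
    {"tx": 0.0016,"ty": -0.032,"tz": 0,"rx": 0,"ry": 0,"rz": 0,"gripper": 1},
    {"tx": 0.0016,"ty": -0.032,"tz": 0,"rx": 0,"ry": 0,"rz": 0,"gripper": 1},
    {"tx": 0.0016,"ty": -0.032,"tz": 0,"rx": 0,"ry": 0,"rz": 0,"gripper": 1},
    {"tx": 0.0016,"ty": -0.032,"tz": 0,"rx": 0,"ry": 0,"rz": 0,"gripper": 1},
    {"tx": 0.0016,"ty": -0.032,"tz": 0,"rx": 0,"ry": 0,"rz": 0,"gripper": 1},
    {"tx": 0.0016,"ty": -0.032,"tz": 0,"rx": 0,"ry": 0,"rz": 0,"gripper": 1},
    {"tx": 0.0016,"ty": -0.032,"tz": 0,"rx": 0,"ry": 0,"rz": 0,"gripper": 1},
    {"tx": 0.0016,"ty": -0.032,"tz": 0,"rx": 0,"ry": 0,"rz": 0,"gripper": 1},
    {"tx": 0.0016,"ty": -0.032,"tz": 0,"rx": 0,"ry": 0,"rz": 0,"gripper": 1},
    {"tx": 0,"ty": 0,"tz": 0,"rx": 0,"ry": 0,"rz": 0,"gripper": 1}
  ]
}}

```text
time_s: 7.05
ee_pos: [634.1, 31.1, 166.3]
ee_rot: [-179.9, 0.0, 5.0]
force: [1.2, -1.0, -3.2]
gripper_width: 23.9
gripper_force: 45.0
```

```bash
python3 - <<'E'
from m import *
f=cam('top'); save(f,'t2.png')
f=cam('scene'); save(f,'s2.png')
a=cv2.imread('pics/t2.png')[170:345,170:490]; b=cv2.imread('pics/s2.png')[130:330,100:500]
a=cv2.resize(a,(600,328)); b=cv2.resize(b,(600,270)); cv2.imwrite('pics/v2.png',np.vstack([a,b]))
E
```

```text
(no output)
```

View pics/v2.png

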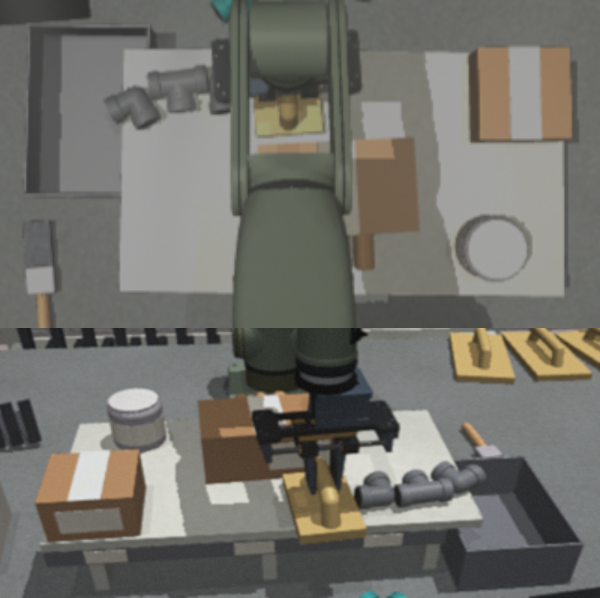

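The fittings are bunched at v2 top (130,105), (180,90) and behind the gripper. The first elbow is already over the shelf's end, and all three are in line with the tub. I continue the sweep.

Call:
{"name": "send_rows", "arguments": {
  "motion": [
    {"tx": 0.0008,"ty": -0.025,"tz": 0,"rx": 0,"ry": 0,"rz": 0,"gripper": 1},
    {"tx": 0.0008,"ty": -0.03,"tz": 0,"rx": 0,"ry": 0,"rz": 0,"gripper": 1},
    {"tx": 0.0008,"ty": -0.03,"tz": 0,"rx": 0,"ry": 0,"rz": 0,"gripper": 1},
    {"tx": 0.0008,"ty": -0.03,"tz": 0,"rx": 0,"ry": 0,"rz": 0,"gripper": 1},
    {"tx": 0.0008,"ty": -0.03,"tz": 0,"rx": 0,"ry": 0,"rz": 0,"gripper": 1},
    {"tx": -0.004,"ty": -0.03,"tz": 0,"rx": 0,"ry": 0,"rz": 0,"gripper": 1},
    {"tx": -0.004,"ty": -0.03,"tz": 0,"rx": 0,"ry": 0,"rz": 0,"gripper": 1},
    {"tx": -0.004,"ty": -0.03,"tz": 0,"rx": 0,"ry": 0,"rz": 0,"gripper": 1},
    {"tx": -0.004,"ty": -0.03,"tz": 0,"rx": 0,"ry": 0,"rz": 0,"gripper": 1},
    {"tx": -0.004,"ty": -0.03,"tz": 0,"rx": 0,"ry": 0,"rz": 0,"gripper": 1},
    {"tx": -0.004,"ty": -0.03,"tz": 0,"rx": 0,"ry": 0,"rz": 0,"gripper": 1},
    {"tx": -0.004,"ty": -0.03,"tz": 0,"rx": 0,"ry": 0,"rz": 0,"gripper": 1}
  ]
}}

```text
time_s: 8.65
ee_pos: [606.9, 206.3, 166.4]
ee_rot: [-180.0, 0.0, 4.9]
force: [-0.3, 0.8, -1.8]
gripper_width: 23.8
gripper_force: 45.0
```

Call:
{"name": "send_rows", "arguments": {
  "motion": [
    {"tx": 0,"ty": -0.028,"tz": 0,"rx": 0,"ry": 0,"rz": 0,"gripper": 1},
    {"tx": 0,"ty": -0.026,"tz": 0,"rx": 0,"ry": 0,"rz": 0,"gripper": 1},
    {"tx": 0,"ty": 0,"tz": 0,"rx": 0,"ry": 0,"rz": 0,"gripper": 1}
  ]
}}

```text
time_s: 9.02
ee_pos: [604.8, 233.2, 166.3]
ee_rot: [180.0, -0.0, 5.0]
force: [-0.4, -0.7, -3.1]
gripper_width: 24.3
gripper_force: 45.0
```

```bash
python3 - <<'E'
from m import *
f=cam('top'); save(f,'t3.png')
f=cam('scene'); save(f,'s3.png')
a=cv2.imread('pics/t3.png')[170:345,170:490]; b=cv2.imread('pics/s3.png')[130:330,200:600]
a=cv2.resize(a,(600,328)); b=cv2.resize(b,(600,270)); cv2.imwrite('pics/v3.png',np.vstack([a,b]))
E
```

```text
(no output)
```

View pics/v3.png

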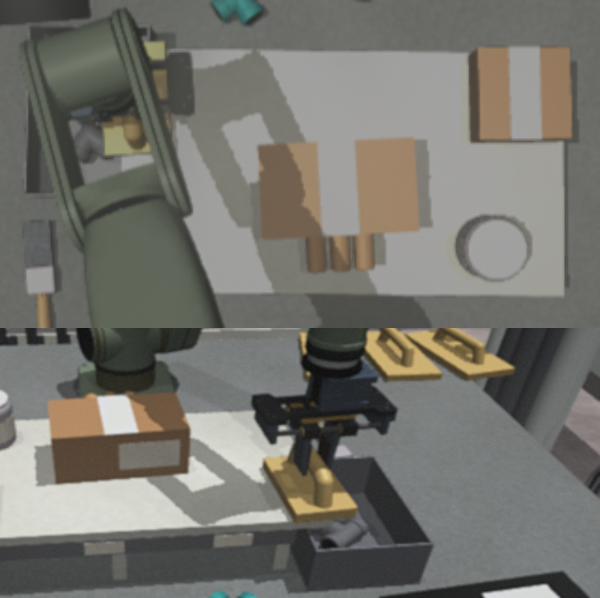

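Call:
{"name": "send_rows", "arguments": {
  "motion": [
    {"tx": 0,"ty": 0,"tz": -0.06,"rx": 0,"ry": 0,"rz": 0,"gripper": 1},
    {"tx": 0,"ty": 0,"tz": -0.06,"rx": 0,"ry": 0,"rz": 0,"gripper": 1},
    {"tx": -0.08,"ty": 0.03,"tz": 0,"rx": 0,"ry": 0,"rz": 0,"gripper": 1},
    {"tx": -0.08,"ty": 0.03,"tz": 0,"rx": 0,"ry": 0,"rz": 0,"gripper": 1},
    {"tx": -0.08,"ty": 0.03,"tz": 0,"rx": 0,"ry": 0,"rz": 0,"gripper": 1},
    {"tx": -0.08,"ty": 0.03,"tz": 0,"rx": 0,"ry": 0,"rz": 0,"gripper": 1},
    {"tx": 0,"ty": 0,"tz": 0,"rx": 0,"ry": 0,"rz": 0,"gripper": 1}
  ]
}}

```text
time_s: 10.0
ee_pos: [447.9, 156.9, 226.8]
ee_rot: [180.0, 0.1, 4.8]
force: [-0.2, 0.8, -2.6]
gripper_width: 24.3
gripper_force: 45.0
```

```bash
python3 - <<'E'
from m import *
f=cam('top'); save(f,'t4.png')
f=cam('scene'); save(f,'s4.png'); print(env.state()['ee_pos'])
a=cv2.imread('pics/t4.png')[170:345,170:490]; b=cv2.imread('pics/s4.png')[130:330,200:600]
a=cv2.resize(a,(600,328)); b=cv2.resize(b,(600,270)); cv2.imwrite('pics/v4.png',np.vstack([a,b]))
E
```

```text
[451.07080949 158.36691738 227.05637015]
```

View pics/v4.png

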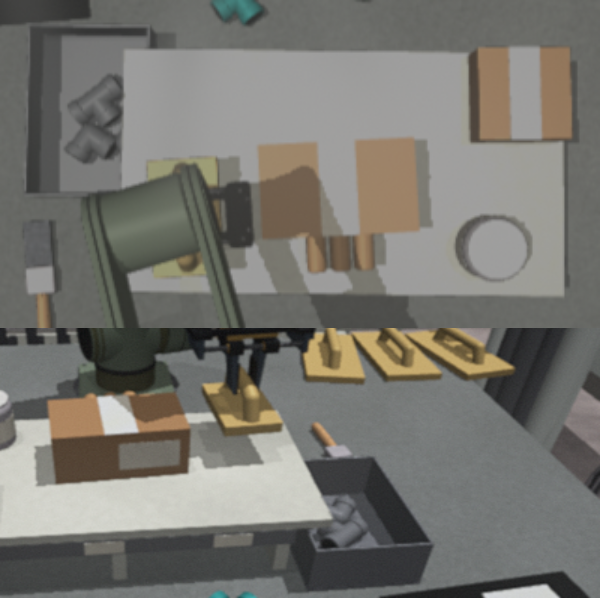

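The shelf is clear of fittings. The tee at v4 (97,100) and an elbow at (90,142) lie in the tub, with the third piece tucked beside them. I'll confirm it later. Now I lay the float down.

Call:
{"name": "send_rows", "arguments": {
  "motion": [
    {"tx": 0,"ty": 0,"tz": 0.07,"rx": 0,"ry": 0,"rz": 0,"gripper": 1},
    {"tx": 0,"ty": 0,"tz": 0.04,"rx": 0,"ry": 0,"rz": 0,"gripper": 1},
    {"tx": 0,"ty": 0,"tz": 0.01,"rx": 0,"ry": 0,"rz": 0,"gripper": 1},
    {"tx": 0,"ty": 0,"tz": 0.003,"rx": 0,"ry": 0,"rz": 0,"gripper": 1},
    {"tx": 0,"ty": 0,"tz": 0,"rx": 0,"ry": 0,"rz": 0,"gripper": 1}
  ]
}}

```text
time_s: 10.72
ee_pos: [451.5, 158.9, 165.7]
ee_rot: [-180.0, -0.1, 4.9]
force: [-0.1, 0.2, -2.5]
gripper_width: 24.4
gripper_force: 45.0
```

Call:
{"name": "send_rows", "arguments": {
  "motion": [
    {"tx": 0,"ty": 0,"tz": 0.002,"rx": 0,"ry": 0,"rz": 0,"gripper": 1},
    {"tx": 0,"ty": 0,"tz": 0,"rx": 0,"ry": 0,"rz": 0,"gripper": -1},
    {"tx": 0,"ty": 0,"tz": 0,"rx": 0,"ry": 0,"rz": 0,"gripper": -1},
    {"tx": 0,"ty": 0,"tz": 0,"rx": 0,"ry": 0,"rz": 0,"gripper": -1},
    {"tx": 0,"ty": 0,"tz": 0,"rx": 0,"ry": 0,"rz": 0,"gripper": -1},
    {"tx": 0,"ty": 0,"tz": 0,"rx": 0,"ry": 0,"rz": 0,"gripper": -1}
  ]
}}

```text
time_s: 11.48
ee_pos: [450.6, 158.7, 163.9]
ee_rot: [180.0, 0.0, 4.9]
force: [-0.5, 0.0, -0.1]
gripper_width: 71.2
gripper_force: 0.0
```

Call:
{"name": "send_rows", "arguments": {
  "motion": [
    {"tx": 0,"ty": 0,"tz": -0.07,"rx": 0,"ry": 0,"rz": 0,"gripper": -1},
    {"tx": 0,"ty": 0,"tz": -0.08,"rx": 0,"ry": 0,"rz": 0.163,"gripper": 1},
    {"tx": -0.08,"ty": 0.04,"tz": 0,"rx": 0,"ry": 0,"rz": 0,"gripper": 1},
    {"tx": -0.08,"ty": 0.04,"tz": 0,"rx": 0,"ry": 0,"rz": 0,"gripper": 1},
    {"tx": 0,"ty": 0,"tz": 0,"rx": 0,"ry": 0,"rz": 0,"gripper": 1}
  ]
}}

```text
time_s: 12.1
ee_pos: [368.2, 117.7, 239.1]
ee_rot: [180.0, 0.0, -0.0]
force: [0.2, 0.5, 0.3]
gripper_width: 46.8
gripper_force: 0.0
```

```bash
cat > c.py <<'E'
from m import *
def carton():
    f=cam('top'); h=cv2.cvtColor(f['frame'],cv2.COLOR_RGB2HSV); H,S=h[...,0].astype(int),h[...,1].astype(int)
    m=((H>5)&(H<19)&(S>55)).astype(np.uint8); m[:,:290]=0; m[:,412:]=0; m[:170]=0; m[310:]=0
    m=cv2.morphologyEx(m,cv2.MORPH_OPEN,np.ones((3,3),np.uint8))
    P=[]
    for u in range(290,412):
        v=np.flatnonzero(m[:,u])
        if len(v)>12: P.append(px2w(f,u,v[0]-.5+.5,210)[:2])
    P=np.array(P); k=np.ones(len(P),bool)
    for _ in range(6):
        a=np.polyfit(P[k,1],P[k,0],1); r=P[:,0]-np.polyval(a,P[:,1]); k=(r<3)&(r>-3) if _>2 else r>np.percentile(r,25)-1
    yaw=-np.degrees(np.arctan(a[0])); ym=P[:,1]
    print('yaw %.1f front mid-50: %.1f  ymin %.0f ymax %.0f n %d/%d'%(yaw,np.polyval(a,-40),ym.min(),ym.max(),k.sum(),len(k)))
    for u in []: pass
    return f,a
E
python3 - <<'E'
from c import *
f,a=carton(); save(f,'t5.png'); s=env.state(); print(s['ee_pos'],s['ee_rot'],s['gripper_width'])
h=cv2.cvtColor(f['frame'],cv2.COLOR_RGB2HSV); H,S=h[...,0].astype(int),h[...,1].astype(int)
rect(f,((H>10)&(H<40)&(S>40)).astype(np.uint8),140,'floatall',(240,245,300,325))
E
```

```text
yaw 3.6 front mid-50: 546.1  ymin -139 ymax 62 n 62/79
[370.09219939 118.39821047 239.32187495] [-1.79978238e+02 -8.74202606e-02 -9.84118982e-03] 43.14063891667681
floatall c [457.1 157.8] s [137.9  90.3] a 4.87 x 391.0 529.0 y 108.0 206.0
```

Call:
{"name": "send_rows", "arguments": {
  "motion": [
    {"tx": 0.015,"ty": 0.085,"tz": 0,"rx": 0,"ry": 0,"rz": 0,"gripper": 1},
    {"tx": 0.015,"ty": 0.085,"tz": 0,"rx": 0,"ry": 0,"rz": 0,"gripper": 1},
    {"tx": 0,"ty": 0,"tz": 0.08,"rx": 0,"ry": 0,"rz": 0,"gripper": 1},
    {"tx": 0,"ty": 0,"tz": 0.068,"rx": 0,"ry": 0,"rz": 0,"gripper": 1},
    {"tx": 0.02,"ty": 0,"tz": 0,"rx": 0,"ry": 0,"rz": 0,"gripper": 1},
    {"tx": 0.016,"ty": 0,"tz": 0,"rx": 0,"ry": 0,"rz": 0,"gripper": 1},
    {"tx": 0.016,"ty": -0.005,"tz": 0,"rx": 0,"ry": 0,"rz": 0,"gripper": 1},
    {"tx": 0,"ty": 0,"tz": 0,"rx": 0,"ry": 0,"rz": 0,"gripper": 1}
  ]
}}

```text
time_s: 13.15
ee_pos: [409.8, 36.4, 165.8]
ee_rot: [180.0, 0.3, 0.1]
force: [-9.0, 0.7, 4.6]
gripper_width: 0.4
gripper_force: 4.5
```

```bash
python3 - <<'E'
from c import *
f,a=carton(); s=env.state(); print(s['ee_pos'],s['force'],s['gripper_width'])
E
```

```text
yaw 1.6 front mid-50: 548.3  ymin -139 ymax 60 n 63/65
[409.81502242  36.38672316 165.81622886] [-8.78901469 -0.18295351  3.93622646] 0.28152276355574324
```

Call:
{"name": "send_rows", "arguments": {
  "motion": [
    {"tx": 0.017,"ty": -0.007,"tz": 0,"rx": 0,"ry": 0,"rz": 0,"gripper": 1},
    {"tx": 0.017,"ty": -0.007,"tz": 0,"rx": 0,"ry": 0,"rz": 0,"gripper": 1},
    {"tx": 0.017,"ty": -0.007,"tz": 0,"rx": 0,"ry": 0,"rz": 0,"gripper": 1},
    {"tx": 0,"ty": 0,"tz": 0,"rx": 0,"ry": 0,"rz": 0,"gripper": 1},
    {"tx": -0.04,"ty": 0,"tz": 0,"rx": 0,"ry": 0,"rz": 0,"gripper": 1},
    {"tx": -0.04,"ty": 0,"tz": -0.07,"rx": 0,"ry": 0,"rz": 0,"gripper": 1},
    {"tx": 0,"ty": 0,"tz": -0.08,"rx": 0,"ry": 0,"rz": 0,"gripper": 1},
    {"tx": 0,"ty": 0,"tz": 0,"rx": 0,"ry": 0,"rz": 0,"gripper": 1}
  ]
}}

```text
time_s: 14.2
ee_pos: [400.7, 47.2, 244.6]
ee_rot: [-179.9, -0.6, 0.0]
force: [-0.4, 0.0, 0.2]
gripper_width: 0.2
gripper_force: 0.0
```

```bash
cat >> c.py <<'E'
def report(width=200,yc0=None):
    f,a=carton(); s=env.state(); p=s['ee_pos']; th=np.arctan(a[0]); yaw=-th
    return f,a,p
def plan(yc):
    # yc: world y of the carton's front middle
    f,a=carton(); yaw=-np.arctan(a[0]); X=np.array([np.cos(yaw),np.sin(yaw)]); Y=np.array([-np.sin(yaw),np.cos(yaw)])
    fm=np.array([np.polyval(a,yc),yc]); c=fm-60*X
    for n,s in(('L',1),('R',-1)):
        q=c-60*X+s*78*Y; print(n,'push pt',q.round(1),'TCP at contact',(q-[16+13*abs(np.sin(yaw)),0]).round(1),'front corner x',(fm+s*100*Y)[0].round(1))
    print('centre',c.round(1),'front short',(676.4-fm[0]).round(1)); s=env.state(); print(s['ee_pos'].round(1),s['ee_rot'].round(1),s['force'].round(1))
    return f
E
python3 - <<'E'
from c import *
f=plan(-38); save(f,'t6.png')
E
```

```text
yaw -8.9 front mid-50: 560.0  ymin -141 ymax 64 n 60/74
L push pt [453.8  57.6] TCP at contact [435.8  57.6] front corner x 575.7
R push pt [429.7 -96.5] TCP at contact [411.7 -96.5] front corner x 544.8
centre [501.  -28.7] front short 116.1
[399.3  47.  242.5] [-180.    -0.4    0. ] [ 0.6 -0.4  0.3]
```

Call:
{"name": "send_rows", "arguments": {
  "motion": [
    {"tx": -0.01,"ty": 0.101,"tz": 0,"rx": 0,"ry": 0,"rz": 0,"gripper": 1},
    {"tx": -0.01,"ty": 0.101,"tz": 0,"rx": 0,"ry": 0,"rz": 0,"gripper": 1},
    {"tx": -0.01,"ty": 0.1,"tz": 0,"rx": 0,"ry": 0,"rz": 0,"gripper": 1},
    {"tx": 0,"ty": 0,"tz": 0.08,"rx": 0,"ry": 0,"rz": 0,"gripper": 1},
    {"tx": 0,"ty": 0,"tz": 0.076,"rx": 0,"ry": 0,"rz": 0,"gripper": 1},
    {"tx": 0.044,"ty": 0,"tz": 0,"rx": 0,"ry": 0,"rz": 0,"gripper": 1},
    {"tx": 0.018,"ty": 0.008,"tz": 0,"rx": 0,"ry": 0,"rz": 0,"gripper": 1},
    {"tx": 0.018,"ty": 0.01,"tz": 0,"rx": 0,"ry": 0,"rz": 0,"gripper": 1},
    {"tx": 0.018,"ty": 0.008,"tz": 0,"rx": 0,"ry": 0,"rz": 0,"gripper": 1},
    {"tx": 0.018,"ty": 0.006,"tz": 0,"rx": 0,"ry": 0,"rz": 0,"gripper": 1},
    {"tx": 0.018,"ty": 0.005,"tz": 0,"rx": 0,"ry": 0,"rz": 0,"gripper": 1},
    {"tx": 0,"ty": 0,"tz": 0,"rx": 0,"ry": 0,"rz": 0,"gripper": 1}
  ]
}}

```text
time_s: 15.75
ee_pos: [445.9, -123.4, 160.9]
ee_rot: [180.0, 0.5, 0.1]
force: [-7.3, -2.3, -2.1]
gripper_width: 0.4
gripper_force: 3.7
```

Call:
{"name": "send_rows", "arguments": {
  "motion": [
    {"tx": -0.04,"ty": 0,"tz": 0,"rx": 0,"ry": 0,"rz": 0,"gripper": 1},
    {"tx": -0.04,"ty": 0,"tz": -0.07,"rx": 0,"ry": 0,"rz": 0,"gripper": 1},
    {"tx": 0,"ty": 0,"tz": -0.085,"rx": 0,"ry": 0,"rz": 0,"gripper": 1},
    {"tx": 0,"ty": 0,"tz": 0,"rx": 0,"ry": 0,"rz": 0,"gripper": 1}
  ]
}}

```text
time_s: 16.25
ee_pos: [411.4, -123.8, 242.9]
ee_rot: [179.8, -0.5, 0.0]
force: [-0.5, 0.6, 0.3]
gripper_width: 0.6
gripper_force: 0.0
```

```bash
cat > p.py <<'E'
from h import *
def plan(name,xf=676.6):
    f=cam('top'); h=cv2.cvtColor(f['frame'],cv2.COLOR_RGB2HSV); H,S=h[...,0].astype(int),h[...,1].astype(int)
    m=((H>5)&(H<19)&(S>55)).astype(np.uint8); m[:,:285]=0; m[:,417:]=0; m[:170]=0; m[310:]=0
    m=cv2.morphologyEx(m,cv2.MORPH_OPEN,np.ones((3,3),np.uint8))
    P=[]; ys=[]
    for u in range(285,417):
        v=np.flatnonzero(m[:,u])
        if len(v): ys.append(px2w(f,u,v[0],210)[1])
        if len(v)>12: P.append(px2w(f,u,v[0],210)[:2])
    P=np.array(P); k=np.ones(len(P),bool)
    for i in range(6):
        a=np.polyfit(P[k,1],P[k,0],1); r=P[:,0]-np.polyval(a,P[:,1]); k=abs(r)<3 if i>2 else r>np.percentile(r,25)-1
    yaw=-np.arctan(a[0]); X=np.array([np.cos(yaw),np.sin(yaw)]); Y=np.array([-X[1],X[0]])
    cy=(max(ys)+min(ys))/2; fy=cy+60*X[1]; fm=np.array([np.polyval(a,fy),fy]); c=fm-60*X
    print('yaw %.1f'%np.degrees(yaw),'c',c.round(1),'ext',np.round([min(ys),max(ys)]),'n',k.sum(),len(k),'short L %.1f R %.1f'%tuple(xf-(fm+s*100*Y)[0] for s in(1,-1)))
    for n,s in(('L',1),('R',-1)):
        q=c-60*X+s*77*Y; e=c-107*X+s*44*Y; print(n,'TCP contact',(q-[16+13*abs(np.tan(yaw)),0]).round(1),'handle end',e.round(1))
    s=env.state(); print(s['ee_pos'].round(1),s['ee_rot'].round(1),s['force'].round(1)); save(f,name); return f
E
python3 -c "
from p import *
plan('t7.png')"
```

```text
yaw 5.8 c [514.  -39.6] ext [-144.   65.] n 60 75 short L 113.0 R 92.8
L TCP contact [429.3  31. ] handle end [403.1  -6.6]
R TCP contact [ 444.8 -122.2] handle end [412.  -94.1]
[ 410.2 -123.3  240.9] [179.9  -0.2   0. ] [ 0.  -0.  -0.6]
```

Call:
{"name": "send_rows", "arguments": {
  "motion": [
    {"tx": -0.004,"ty": -0.104,"tz": 0,"rx": 0,"ry": 0,"rz": 0,"gripper": 1},
    {"tx": -0.004,"ty": -0.104,"tz": 0,"rx": 0,"ry": 0,"rz": 0,"gripper": 1},
    {"tx": -0.004,"ty": -0.103,"tz": 0,"rx": 0,"ry": 0,"rz": 0,"gripper": 1},
    {"tx": 0,"ty": 0,"tz": 0.08,"rx": 0,"ry": 0,"rz": 0,"gripper": 1},
    {"tx": 0,"ty": 0,"tz": 0.074,"rx": 0,"ry": 0,"rz": 0,"gripper": 1},
    {"tx": 0.044,"ty": 0,"tz": 0,"rx": 0,"ry": 0,"rz": 0,"gripper": 1},
    {"tx": 0.018,"ty": -0.008,"tz": 0,"rx": 0,"ry": 0,"rz": 0,"gripper": 1},
    {"tx": 0.018,"ty": -0.009,"tz": 0,"rx": 0,"ry": 0,"rz": 0,"gripper": 1},
    {"tx": 0.018,"ty": -0.008,"tz": 0,"rx": 0,"ry": 0,"rz": 0,"gripper": 1},
    {"tx": 0.018,"ty": -0.006,"tz": 0,"rx": 0,"ry": 0,"rz": 0,"gripper": 1},
    {"tx": 0.018,"ty": -0.005,"tz": 0,"rx": 0,"ry": 0,"rz": 0,"gripper": 1},
    {"tx": 0,"ty": 0,"tz": 0,"rx": 0,"ry": 0,"rz": 0,"gripper": 1}
  ]
}}

```text
time_s: 17.8
ee_pos: [466.3, 51.5, 160.5]
ee_rot: [-179.9, 0.6, -0.0]
force: [-6.7, 2.8, -3.3]
gripper_width: 0.6
gripper_force: 3.2
```

Call:
{"name": "send_rows", "arguments": {
  "motion": [
    {"tx": -0.04,"ty": 0,"tz": 0,"rx": 0,"ry": 0,"rz": 0,"gripper": 1},
    {"tx": -0.04,"ty": 0,"tz": -0.07,"rx": 0,"ry": 0,"rz": 0,"gripper": 1},
    {"tx": 0,"ty": 0,"tz": -0.085,"rx": 0,"ry": 0,"rz": 0,"gripper": 1},
    {"tx": 0,"ty": 0,"tz": 0,"rx": 0,"ry": 0,"rz": 0,"gripper": 1}
  ]
}}

```text
time_s: 18.3
ee_pos: [432.1, 51.0, 242.9]
ee_rot: [-180.0, -0.4, 0.0]
force: [0.2, 0.3, 0.1]
gripper_width: 0.7
gripper_force: 0.0
```

```bash
python3 -c "
from p import *
plan('t8.png')"
```

```text
yaw -9.8 c [529.6 -37.4] ext [-143.   69.] n 57 75 short L 70.9 R 104.8
L TCP contact [465.3  48.7] handle end [431.6  24.1]
R TCP contact [ 439.2 -103.1] handle end [416.7 -62.6]
[430.8  50.9 241. ] [-180.    -0.2    0. ] [-0.1  0.3  0.1]
```

Call:
{"name": "send_rows", "arguments": {
  "motion": [
    {"tx": -0.011,"ty": 0.103,"tz": 0,"rx": 0,"ry": 0,"rz": 0,"gripper": 1},
    {"tx": -0.011,"ty": 0.103,"tz": 0,"rx": 0,"ry": 0,"rz": 0,"gripper": 1},
    {"tx": -0.011,"ty": 0.103,"tz": 0,"rx": 0,"ry": 0,"rz": 0,"gripper": 1},
    {"tx": 0,"ty": 0,"tz": 0.08,"rx": 0,"ry": 0,"rz": 0,"gripper": 1},
    {"tx": 0,"ty": 0,"tz": 0.074,"rx": 0,"ry": 0,"rz": 0,"gripper": 1},
    {"tx": 0.044,"ty": 0,"tz": 0,"rx": 0,"ry": 0,"rz": 0,"gripper": 1},
    {"tx": 0.018,"ty": 0.006,"tz": 0,"rx": 0,"ry": 0,"rz": 0,"gripper": 1},
    {"tx": 0.018,"ty": 0.011,"tz": 0,"rx": 0,"ry": 0,"rz": 0,"gripper": 1},
    {"tx": 0.018,"ty": 0.009,"tz": 0,"rx": 0,"ry": 0,"rz": 0,"gripper": 1},
    {"tx": 0.018,"ty": 0.008,"tz": 0,"rx": 0,"ry": 0,"rz": 0,"gripper": 1},
    {"tx": 0.018,"ty": 0.006,"tz": 0,"rx": 0,"ry": 0,"rz": 0,"gripper": 1},
    {"tx": 0.018,"ty": 0.005,"tz": 0,"rx": 0,"ry": 0,"rz": 0,"gripper": 1}
  ]
}}

```text
time_s: 19.85
ee_pos: [484.2, -126.0, 160.5]
ee_rot: [-179.9, 0.8, 0.1]
force: [-9.1, -1.9, -2.0]
gripper_width: -0.1
gripper_force: 5.0
```

Call:
{"name": "send_rows", "arguments": {
  "motion": [
    {"tx": 0,"ty": 0,"tz": 0,"rx": 0,"ry": 0,"rz": 0,"gripper": 1},
    {"tx": -0.04,"ty": 0,"tz": 0,"rx": 0,"ry": 0,"rz": 0,"gripper": 1},
    {"tx": -0.04,"ty": 0,"tz": -0.07,"rx": 0,"ry": 0,"rz": 0,"gripper": 1},
    {"tx": 0,"ty": 0,"tz": -0.085,"rx": 0,"ry": 0,"rz": 0,"gripper": 1},
    {"tx": 0,"ty": 0,"tz": 0,"rx": 0,"ry": 0,"rz": 0,"gripper": 1}
  ]
}}

```text
time_s: 20.48
ee_pos: [451.4, -127.0, 243.4]
ee_rot: [179.9, -0.4, 0.0]
force: [0.3, 0.1, -0.9]
gripper_width: 0.1
gripper_force: 0.0
```

```bash
python3 -c "
from p import *
plan('t9.png')"
```

```text
yaw 10.0 c [549. -38.] ext [-144.   68.] n 58 77 short L 85.9 R 51.1
L TCP contact [458.2  27.4] handle end [435.9 -13.3]
R TCP contact [ 485.  -124.2] handle end [451.3 -99.9]
[ 450.2 -126.6  241.4] [179.9  -0.2   0. ] [-0.  -0.5 -1.1]
```

Call:
{"name": "send_rows", "arguments": {
  "motion": [
    {"tx": -0.011,"ty": -0.103,"tz": 0,"rx": 0,"ry": 0,"rz": 0,"gripper": 1},
    {"tx": -0.011,"ty": -0.103,"tz": 0,"rx": 0,"ry": 0,"rz": 0,"gripper": 1},
    {"tx": -0.011,"ty": -0.103,"tz": 0,"rx": 0,"ry": 0,"rz": 0,"gripper": 1},
    {"tx": 0,"ty": 0,"tz": 0.08,"rx": 0,"ry": 0,"rz": 0,"gripper": 1},
    {"tx": 0,"ty": 0,"tz": 0.074,"rx": 0,"ry": 0,"rz": 0,"gripper": 1},
    {"tx": 0.044,"ty": 0,"tz": 0,"rx": 0,"ry": 0,"rz": 0,"gripper": 1},
    {"tx": 0.018,"ty": -0.006,"tz": 0,"rx": 0,"ry": 0,"rz": 0,"gripper": 1},
    {"tx": 0.018,"ty": -0.011,"tz": 0,"rx": 0,"ry": 0,"rz": 0,"gripper": 1},
    {"tx": 0.018,"ty": -0.009,"tz": 0,"rx": 0,"ry": 0,"rz": 0,"gripper": 1},
    {"tx": 0.018,"ty": -0.008,"tz": 0,"rx": 0,"ry": 0,"rz": 0,"gripper": 1},
    {"tx": 0.018,"ty": -0.006,"tz": 0,"rx": 0,"ry": 0,"rz": 0,"gripper": 1},
    {"tx": 0.018,"ty": -0.005,"tz": 0,"rx": 0,"ry": 0,"rz": 0,"gripper": 1}
  ]
}}

```text
time_s: 22.02
ee_pos: [503.2, 51.1, 160.9]
ee_rot: [-180.0, 0.8, -0.0]
force: [-11.0, 1.3, -0.9]
gripper_width: 0.6
gripper_force: 5.2
```

Call:
{"name": "send_rows", "arguments": {
  "motion": [
    {"tx": 0,"ty": 0,"tz": 0,"rx": 0,"ry": 0,"rz": 0,"gripper": 1},
    {"tx": -0.04,"ty": 0,"tz": 0,"rx": 0,"ry": 0,"rz": 0,"gripper": 1},
    {"tx": -0.04,"ty": 0,"tz": -0.07,"rx": 0,"ry": 0,"rz": 0,"gripper": 1},
    {"tx": 0,"ty": 0,"tz": -0.085,"rx": 0,"ry": 0,"rz": 0,"gripper": 1},
    {"tx": 0,"ty": 0,"tz": 0,"rx": 0,"ry": 0,"rz": 0,"gripper": 1}
  ]
}}

```text
time_s: 22.65
ee_pos: [470.9, 51.0, 243.9]
ee_rot: [-180.0, -0.4, 0.0]
force: [0.7, 0.6, -0.6]
gripper_width: 0.3
gripper_force: 0.0
```

```bash
python3 -c "
from p import *
plan('t10.png')"
```

```text
yaw -9.8 c [568.9 -37. ] ext [-143.   69.] n 58 75 short L 31.6 R 65.6
L TCP contact [504.6  49.1] handle end [470.9  24.5]
R TCP contact [ 478.4 -102.7] handle end [456.  -62.2]
[469.6  50.8 241.8] [-180.    -0.2    0. ] [ 0.3  0.5 -0.2]
```

Call:
{"name": "send_rows", "arguments": {
  "motion": [
    {"tx": -0.011,"ty": 0.103,"tz": 0,"rx": 0,"ry": 0,"rz": 0,"gripper": 1},
    {"tx": -0.011,"ty": 0.103,"tz": 0,"rx": 0,"ry": 0,"rz": 0,"gripper": 1},
    {"tx": -0.011,"ty": 0.103,"tz": 0,"rx": 0,"ry": 0,"rz": 0,"gripper": 1},
    {"tx": 0,"ty": 0,"tz": 0.08,"rx": 0,"ry": 0,"rz": 0,"gripper": 1},
    {"tx": 0,"ty": 0,"tz": 0.074,"rx": 0,"ry": 0,"rz": 0,"gripper": 1},
    {"tx": 0.044,"ty": 0,"tz": 0,"rx": 0,"ry": 0,"rz": 0,"gripper": 1},
    {"tx": 0.018,"ty": 0.006,"tz": 0,"rx": 0,"ry": 0,"rz": 0,"gripper": 1},
    {"tx": 0.018,"ty": 0.011,"tz": 0,"rx": 0,"ry": 0,"rz": 0,"gripper": 1},
    {"tx": 0.018,"ty": 0.009,"tz": 0,"rx": 0,"ry": 0,"rz": 0,"gripper": 1},
    {"tx": 0.018,"ty": 0.008,"tz": 0,"rx": 0,"ry": 0,"rz": 0,"gripper": 1},
    {"tx": 0.018,"ty": 0.006,"tz": 0,"rx": 0,"ry": 0,"rz": 0,"gripper": 1},
    {"tx": 0.016,"ty": 0.005,"tz": 0,"rx": 0,"ry": 0,"rz": 0,"gripper": 1}
  ]
}}

```text
time_s: 24.2
ee_pos: [522.5, -126.1, 161.4]
ee_rot: [-179.9, 0.8, 0.1]
force: [-9.4, -0.5, -1.7]
gripper_width: 0.5
gripper_force: 4.7
```

Call:
{"name": "send_rows", "arguments": {
  "motion": [
    {"tx": 0,"ty": 0,"tz": 0,"rx": 0,"ry": 0,"rz": 0,"gripper": 1},
    {"tx": -0.04,"ty": 0,"tz": 0,"rx": 0,"ry": 0,"rz": 0,"gripper": 1},
    {"tx": -0.04,"ty": 0,"tz": -0.07,"rx": 0,"ry": 0,"rz": 0,"gripper": 1},
    {"tx": 0,"ty": 0,"tz": -0.085,"rx": 0,"ry": 0,"rz": 0,"gripper": 1},
    {"tx": 0,"ty": 0,"tz": 0,"rx": 0,"ry": 0,"rz": 0,"gripper": 1}
  ]
}}

```text
time_s: 24.82
ee_pos: [489.4, -127.0, 244.6]
ee_rot: [179.9, -0.4, 0.0]
force: [-0.0, -0.3, -0.2]
gripper_width: 0.5
gripper_force: 0.0
```

```bash
python3 -c "
from p import *
plan('t11.png')"
```

```text
yaw 9.8 c [587.8 -38.7] ext [-143.   66.] n 58 76 short L 46.8 R 12.7
L TCP contact [497.3  26.9] handle end [474.8 -13.6]
R TCP contact [ 523.5 -124.8] handle end [ 489.8 -100.3]
[ 488.2 -126.6  242.5] [179.9  -0.2   0. ] [-0.2  0.4 -0.8]
```

Call:
{"name": "send_rows", "arguments": {
  "motion": [
    {"tx": -0.011,"ty": -0.103,"tz": 0,"rx": 0,"ry": 0,"rz": 0,"gripper": 1},
    {"tx": -0.011,"ty": -0.103,"tz": 0,"rx": 0,"ry": 0,"rz": 0,"gripper": 1},
    {"tx": -0.011,"ty": -0.103,"tz": 0,"rx": 0,"ry": 0,"rz": 0,"gripper": 1},
    {"tx": 0,"ty": 0,"tz": 0.08,"rx": 0,"ry": 0,"rz": 0,"gripper": 1},
    {"tx": 0,"ty": 0,"tz": 0.074,"rx": 0,"ry": 0,"rz": 0,"gripper": 1},
    {"tx": 0.044,"ty": 0,"tz": 0,"rx": 0,"ry": 0,"rz": 0,"gripper": 1},
    {"tx": 0.018,"ty": -0.006,"tz": 0,"rx": 0,"ry": 0,"rz": 0,"gripper": 1},
    {"tx": 0.018,"ty": -0.011,"tz": 0,"rx": 0,"ry": 0,"rz": 0,"gripper": 1},
    {"tx": 0.018,"ty": -0.009,"tz": 0,"rx": 0,"ry": 0,"rz": 0,"gripper": 1},
    {"tx": 0.018,"ty": -0.008,"tz": 0,"rx": 0,"ry": 0,"rz": 0,"gripper": 1},
    {"tx": 0.018,"ty": -0.006,"tz": 0,"rx": 0,"ry": 0,"rz": 0,"gripper": 1},
    {"tx": 0.017,"ty": -0.005,"tz": 0,"rx": 0,"ry": 0,"rz": 0,"gripper": 1}
  ]
}}

```text
time_s: 26.38
ee_pos: [540.9, 51.1, 161.9]
ee_rot: [-180.0, 0.8, -0.0]
force: [-10.4, 0.7, -1.5]
gripper_width: 0.2
gripper_force: 5.2
```

Call:
{"name": "send_rows", "arguments": {
  "motion": [
    {"tx": 0,"ty": 0,"tz": 0,"rx": 0,"ry": 0,"rz": 0,"gripper": 1},
    {"tx": -0.04,"ty": 0,"tz": 0,"rx": 0,"ry": 0,"rz": 0,"gripper": 1},
    {"tx": -0.04,"ty": 0,"tz": -0.07,"rx": 0,"ry": 0,"rz": 0,"gripper": 1},
    {"tx": 0,"ty": 0,"tz": -0.085,"rx": 0,"ry": 0,"rz": 0,"gripper": 1},
    {"tx": 0,"ty": 0,"tz": 0,"rx": 0,"ry": 0,"rz": 0,"gripper": 1}
  ]
}}

```text
time_s: 27.0
ee_pos: [508.4, 51.0, 245.1]
ee_rot: [-180.0, -0.4, 0.0]
force: [-0.9, -0.7, 0.6]
gripper_width: 0.5
gripper_force: 0.0
```

```bash
python3 - <<'E'
from p import *
plan('t12.png')
f=cam('scene'); save(f,'s12.png')
a=cv2.imread('pics/t12.png')[170:345,170:490]; b=cv2.imread('pics/s12.png')[150:330,110:510]
cv2.imwrite('pics/v12.png',np.vstack([cv2.resize(a,(600,328)),cv2.resize(b,(600,270))]))
E
```

```text
yaw -10.2 c [606.9 -37.7] ext [-143.   68.] n 58 74 short L -7.1 R 28.3
L TCP contact [543.2  48.7] handle end [509.4  24.6]
R TCP contact [ 515.9 -102.8] handle end [493.8 -62. ]
[507.2  50.9 243. ] [-180.    -0.2    0. ] [ 0.3 -0.  -1.2]
```

View pics/v12.png

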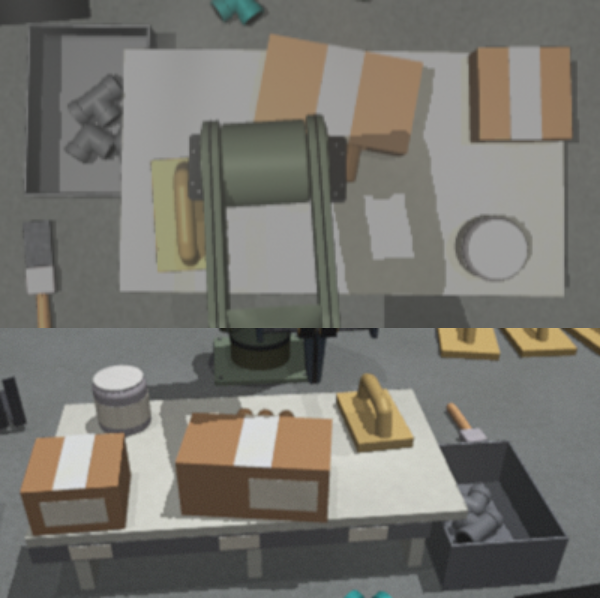

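The carton is at v12 top (340,95), yaw -10°. The float lies flat at (180,215), and the bystanders are in place. In the scene view the tub holds the pieces around (475,515). One last right-hand push squares the carton.

Call:
{"name": "send_rows", "arguments": {
  "motion": [
    {"tx": -0.011,"ty": 0.103,"tz": 0,"rx": 0,"ry": 0,"rz": 0,"gripper": 1},
    {"tx": -0.011,"ty": 0.103,"tz": 0,"rx": 0,"ry": 0,"rz": 0,"gripper": 1},
    {"tx": -0.011,"ty": 0.103,"tz": 0,"rx": 0,"ry": 0,"rz": 0,"gripper": 1},
    {"tx": 0,"ty": 0,"tz": 0.08,"rx": 0,"ry": 0,"rz": 0,"gripper": 1},
    {"tx": 0,"ty": 0,"tz": 0.074,"rx": 0,"ry": 0,"rz": 0,"gripper": 1},
    {"tx": 0.044,"ty": 0,"tz": 0,"rx": 0,"ry": 0,"rz": 0,"gripper": 1},
    {"tx": 0.018,"ty": 0.006,"tz": 0,"rx": 0,"ry": 0,"rz": 0,"gripper": 1},
    {"tx": 0.018,"ty": 0.011,"tz": 0,"rx": 0,"ry": 0,"rz": 0,"gripper": 1},
    {"tx": 0.016,"ty": 0.008,"tz": 0,"rx": 0,"ry": 0,"rz": 0,"gripper": 1},
    {"tx": 0.012,"ty": 0.005,"tz": 0,"rx": 0,"ry": 0,"rz": 0,"gripper": 1},
    {"tx": 0,"ty": 0,"tz": 0,"rx": 0,"ry": 0,"rz": 0,"gripper": 1}
  ]
}}

```text
time_s: 28.48
ee_pos: [540.4, -118.7, 162.4]
ee_rot: [-179.9, 0.6, 0.0]
force: [-6.0, -0.4, -4.0]
gripper_width: 0.5
gripper_force: 2.7
```

```bash
python3 - <<'E'
from p import *
plan('t13.png')
E
```

```text
yaw 0.4 c [616.  -39.3] ext [-138.   59.] n 63 68 short L 1.3 R -0.2
L TCP contact [539.4  37.2] handle end [508.7   3.9]
R TCP contact [ 540.5 -116.8] handle end [509.4 -84.1]
[ 540.4 -118.7  162.5] [-179.9    0.6    0. ] [-5.7 -0.7 -4.1]
```

Call:
{"name": "send_rows", "arguments": {
  "motion": [
    {"tx": -0.04,"ty": 0,"tz": 0,"rx": 0,"ry": 0,"rz": 0,"gripper": 1},
    {"tx": -0.06,"ty": 0,"tz": -0.07,"rx": 0,"ry": 0,"rz": 0,"gripper": 1},
    {"tx": -0.08,"ty": 0,"tz": -0.085,"rx": 0,"ry": 0,"rz": 0,"gripper": 1},
    {"tx": -0.1,"ty": 0,"tz": -0.03,"rx": 0,"ry": 0,"rz": 0,"gripper": 1},
    {"tx": 0,"ty": 0,"tz": 0,"rx": 0,"ry": 0,"rz": 0,"gripper": 1},
    {"tx": 0,"ty": 0,"tz": 0,"rx": 0,"ry": 0,"rz": 0,"gripper": 1}
  ]
}}

```text
time_s: 29.28
ee_pos: [404.6, -118.9, 257.3]
ee_rot: [180.0, -0.0, 0.0]
force: [0.6, -0.5, -0.5]
gripper_width: 0.3
gripper_force: 0.0
```

```bash
python3 - <<'E'
from p import *
plan('t14.png')
f=cam('scene'); save(f,'s14.png')
for p in [(676.6,60,120),(676.6,-139,120)]: print(np.round(w2px(f,p),1))
b=cv2.imread('pics/s14.png'); a=cv2.imread('pics/t14.png')
c1=cv2.resize(b[220:300,200:340],(560,320),interpolation=cv2.INTER_CUBIC)
c2=cv2.resize(b[225:325,390:490],(240,240),interpolation=cv2.INTER_CUBIC); c3=cv2.resize(a[180:340,170:390],(320,240))
o=np.zeros((570,570,3),np.uint8); o[:320,:560]=c1; o[325:565,:240]=c2; o[325:565,245:565]=c3; cv2.imwrite('pics/v14.png',o)
E
```

```text
yaw 0.2 c [615.8 -38.5] ext [-138.   61.] n 63 78 short L 1.1 R 0.4
L TCP contact [539.5  38.3] handle end [508.7   5.1]
R TCP contact [ 540.  -115.7] handle end [509.  -82.9]
[ 404.8 -118.9  256.9] [-180.    0.    0.] [0.6 0.2 0.9]
[331.2 276.4]
[233.2 282.2]
```

View pics/v14.png

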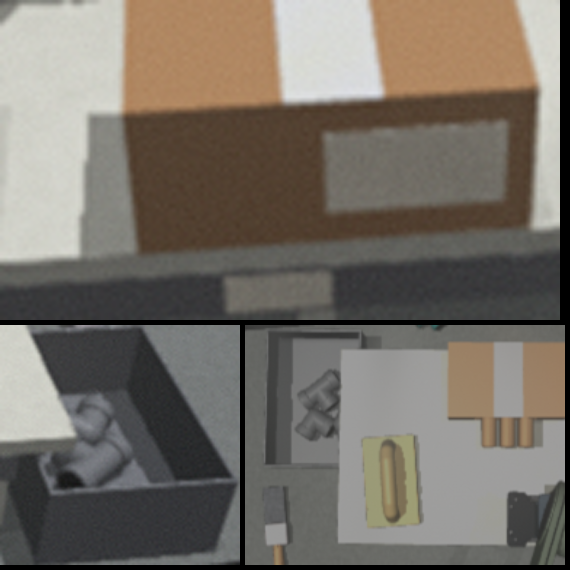

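The carton's front meets the shelf's front edge along its whole width (v14, row of about 240). The fittings are in the tub, the third one at v14 (333,418) partly under the overhang. The float lies flat and the arm is clear, so I hand in.

```bash
python3 -c "
from workcell import env
print(env.job_done())"
```

```text
the job is handed in; nothing more can be done
None
```

The job is handed in, but the judge returned no verdict: the fittings were swept into the tub (the third, partly under the shelf's overhang, was only partly visible), the float lies flat on the rear half, and the trowel carton measured within about 1 mm of flush and 0.2° of square.

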